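# Click the sliding cover onto the drill-bit case

## Task

Close the grey drill-bit case: lay the loose orange cover on the case's open entry rails, tab first and rib up, and slide it under the lips until its springy tab clicks up behind the steel catch bar and the cover stays home by itself. Push gently: feel for the click and stop there, without squashing the black spring bumpers behind it or forcing the cover in its rails. Then let go, and leave the chuck key, hole saw and offcut where they are.

Things in the scene. Friction and masses are not known exactly. Their poses are not given: they have to be found in the camera images.
- case: Grey drill-bit case, screwed down, 234 mm long (x -120 to 114 mm), 90 mm wide, open on top. Origin at bench level on its middle line; +x is the direction in which the cover slides home, z up. Two ledges (|y| 27 to 36 mm, top at z = 40 mm) carry the cover's edges all along; low guides stand beside them, 73 mm apart in the rails. A steel catch plate (top z = 57 mm) bridges the far end.
- entry (a point): Where the cover's origin goes when it is laid on the open entry rails: on the case's middle line at ledge height, x = -100 mm, z = 40 mm in the case; axes as the case's. The entry reaches from x = -120 to -45 mm, open above; its side guides (top z = 50 mm) taper from 79 mm apart to 73 mm.
- lips (a point): Start of the two aluminium lips, case x = -45 mm, z = 47.5 mm (their underside), on the middle line; axes as the case's. The lips overhang the cover's edges up to case x = 40 mm, are 5 mm thick, and leave 60 mm clear between them for the rib and the fingers. The cover's 5 mm edges have 2.5 mm of height to spare below them.
- home (a point): Nominal place of the cover's origin when home (case x = 0, z = 40 mm; axes as the case's). The catch plate is screwed on through slots, so the true home lies anywhere within 16 mm before or beyond this point along x. It is not measured and must be felt. At home the near edge of the catch plate is 54 mm beyond the cover's origin.
- cover: Loose orange plastic cover, about 0.1 kg, 100 mm long (x -55 to 45 mm), 70 mm wide, 5 mm thick, front corners rounded 6 mm. Origin on its underside, on the middle line; x points to the leading edge, z up (rib side). An 18 mm wide springy tab stands out 30 mm further (to x = 75 mm) with a nub 5.5 mm high on top. It starts flat on the bench, rib up.
- rib (a point): Grip rib on the cover, on its middle line: 12 mm thick along the cover's x, 40 mm long along y, rising from z = 5 to 25 mm above the underside. This point is 22 mm behind the cover's origin, 20 mm above the underside, in the middle of the rib; axes as the cover's. Grip it across its 12 mm, one finger before it and one behind.
- tab (a joint): Bend of the cover's springy tab, rad: 0 = relaxed (level); about 0.2 while its nub is forced down below the catch bar; back near 0 once it has clicked up behind the bar. Bending it in needs a push on the cover of about 5 to 8 N, felt from about 15 mm before the click; the push then drops to 2 to 5 N until the click.
- bumper (a joint): How far the two black spring bumpers under the catch plate are pressed in, m: 0 free, 0.009 hard stop. They push on the cover's leading edge with 2 N plus 2 N per mm, first touch it 2 mm before home, and stay pressed about 2 mm when it is latched. A cover that is not latched is pushed back out. Pressed in over 5.5 mm (13 N) they are damaged.
- chuck_key: steel T-shaped drill chuck key lying flat, 70x72x17 mm; origin at the centre of its underside. Bystander.
- hole_saw: red hole saw standing on its teeth, 54 mm across, 70 mm high; origin at the centre of its underside. Bystander.
- offcut_c: light pine offcut, 40x90x40 mm; origin at the centre of its underside. Bystander.
Mind the look-alikes: they are no part of the job. Several things have the shape of the cover; the one meant has the colours described above.

How it is judged:
By the outcome, as a careful person would: the job done as asked, in the order asked, and still so for the second after the job is handed in, with the robot touching nothing.
It also fails if it takes over 48 s, if anything falls off the work surface, if the arm or the gripper's body presses on something with over 40 N, if the wrist force passes 120 N, or if a joint passes its speed limit or range.

## Robot

A 6-joint arm with a two-finger parallel gripper is mounted at the origin on a cart in front of the work surface, level with it; the furniture and walls round the work are solid. World frame = base frame: x ahead of the robot, y to its left, z up, the work surface at z = 0. Lengths are in m, angles in rad, forces in N, time in s.
With the tool pointing down it reaches from about 0.35 to 0.85 m from the base axis. Payload 8.1 kg.
Tool frame: the origin (TCP) lies at the very end of the fingers, on their centre line; the grasp point (between the pads) lies 19 mm behind it; z points along the fingers, y is the line along which they close (so a half turn about z gives the same grasp; the last joint's range is limited). The gripper opens to 85 mm and grips with 20 to 120 N. Pads are 22 mm wide; open, the fingers measure 114 mm over their backs; the gripper's body (76 mm by 85 mm) begins 54 mm behind the grasp point. The pads swing forward as they close: fully open they stand 13 mm farther back than shut.
Start: joints at [-1.331, 0.13, 1.488, -0, 1.523, -0.085], TCP at [0.191, -0.569, 0.231] pointing down, gripper open.
Joint ranges: [-2.96, 2.96], [-0.89, 2.26], [0.02, 2.5], [-1.34, 4.48], [0, 2.73], [-2.66, 2.66]. Speed limits (rad/s): [2.39, 2.39, 2.79, 3.14, 3.14, 3.14].

## Interface

Orientations are given as a 3x3 rotation matrix whose columns are the frame's x, y, z axes.
In Python, from bench import bot, eyes gives the robot as it stands.
- The arm moves only by the tool apply_moves, never from a script. Its argument "motion" is a list of rows, each a list of 5 numbers: the gripper command: -1 is fully open, 1 is shut, values between are in proportion, then the shift along the world's x, y, z normalised to -1 to 1, where 1 is 0.02 m, then the turn about the world's z normalised to -1 to 1, where 1 is 0.15 rad. A call has 1 to 8 rows; each row shifts and turns the commanded pose from where the row before left it; what a row does not reach is not made up. A row lasts 1/10 s, in which the tool goes at most 50 mm and 8.59 degrees, less where a joint would pass 70% of its speed; a pose out of reach is approached as far as the arm can. A call with a number of a shift or a turn outside -1 to 1 is refused whole. A call with a gripper value outside its range is refused whole. The fingers move at their own pace and stop on an object; "grip_force" is the grip in N (left out, the last holds). Time passes only in rows, so rows that do not move let the fingers close. It gives the time, the measured TCP pose, the force, the opening and the grip force at its end, in the units of the state.
- bot.read_state(): the state, without advancing time (a new reading comes with each control period).
- eyes.get_image(name): name is "scene" or "top" or "wrist"; returns a dict with "img" (420x560x3 uint8, red, green, blue), "depth" (420x560 float32, m along the optical axis (not along the pixel's ray), 0 where there is no reading), "K" (3x3 intrinsics, pixels), "rvec" (rotation vector, rad) and "tvec" (3), from world to camera coordinates, as OpenCV has them. Camera axes: x right, y down, z forward; pixel columns grow to the right and rows downward; lengths in m; the calibration is good to about 2 mm. The wrist camera is an equidistant fisheye: a pixel r from the principal point sees the ray r / f radians off the axis. A picture is of the moment at which its call begins.
- bot.sign_off(): hands the job in; it is judged then, once.
The state is a dict: "time_s": time; "q": joint angles; "qd": joint speeds; "joint_efforts": joint torques, N m; "ee_pos": TCP position; "tool_rot": TCP orientation; "ft_force": force on the tool from outside, world axes, zero at the start; "moment": the same for the moment, N m; "grip_width": opening from 0.0 (shut) to 1.0 (fully open); "grasp_force": force on a finger pad.
Only numpy, scipy, OpenCV 4.12 (cv2) and the standard library are available. Lean on these libraries where they do the work, as an engineer would, in place of code of your own. Each camera call takes 0.05 s, during which the arm holds its last target. There are 200 camera calls.

## Working session

There is one attempt and no reset: what is moved stays moved. The work goes in short steps, Python scripts to look and compute and a tool call to move; the robot and the scene stay as the last step left them, time stands still between calls to the robot, and variables do not carry over. Pictures are saved under pics/ and viewed, at most 10 in all, crops included, and the job is handed in when it is done.

Besides the shell and the picture viewer there is one more tool, called by a JSON object that holds its "fn" and its "kwargs". apply_moves: Moves the arm, as the interface text tells. Scaled input: -1 to 1 covers 0.02 m each way for a shift and 0.15 rad each way for a turn. Its arguments: {"type":"object","properties":{"motion":{"type":"array","items":{"type":"array","items":{"type":"number","minimum":-1,"maximum":1}}},"grip_force":{"type":"number"}},"required":["motion"]}

```bash
mkdir -p pics
cat > h.py <<'E'
import numpy as np, cv2
from bench import bot, eyes
def cap(n):
    d=eyes.get_image(n); np.savez(f'/tmp/{n}.npz',**d); return d
def load(n): return dict(np.load(f'/tmp/{n}.npz'))
def cloud(d):
    K=d['K'];v,u=np.mgrid[:420,:560];z=d['depth']
    c=np.stack([(u-K[0,2])/K[0,0]*z,(v-K[1,2])/K[1,1]*z,z],-1)
    R=cv2.Rodrigues(d['rvec'])[0]
    return (c-d['tvec'].ravel())@R
E
python3 - <<'E'
from h import *
for n in ['top','scene']:
    d=cap(n); cv2.imwrite(f'pics/{n}0.png',cv2.resize(d['img'][:,:,::-1],(800,600)))
    print(n,d['K'].tolist(),d['tvec'])
s=bot.read_state();print(s['time_s'],s['ft_force'],s['grip_width'],s['tool_rot'])
E
```

```text
top [[458.2201545877254, 0.0, 277.0874583236356], [0.0, 458.2201545877254, 204.4026315302751], [0.0, 0.0, 1.0]] [0.12384521 0.53300539 1.07740434]
scene [[496.94503051511265, 0.0, 279.54930570936284], [0.0, 496.94503051511265, 213.06017776778225], [0.0, 0.0, 1.0]] [0.47605078 0.23182799 0.98395453]
0.1 [-0.23029153 -1.22677732  0.19090065] 0.9956583214502503 [[ 9.47718092e-01  3.19108476e-01 -4.46044885e-04]
 [ 3.19108774e-01 -9.47716720e-01  1.61548476e-03]
 [ 9.27906825e-05 -1.67336097e-03 -9.99998596e-01]]
```

View pics/top0.png

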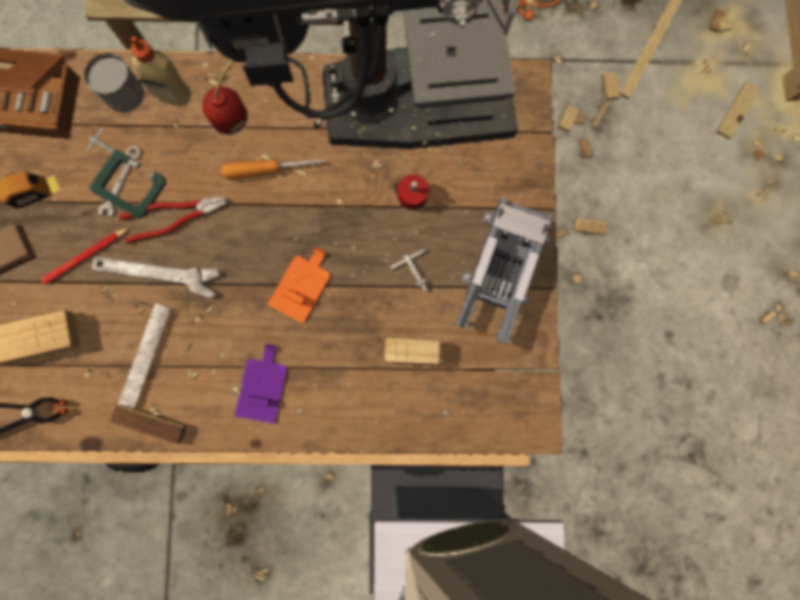

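View pics/scene0.png

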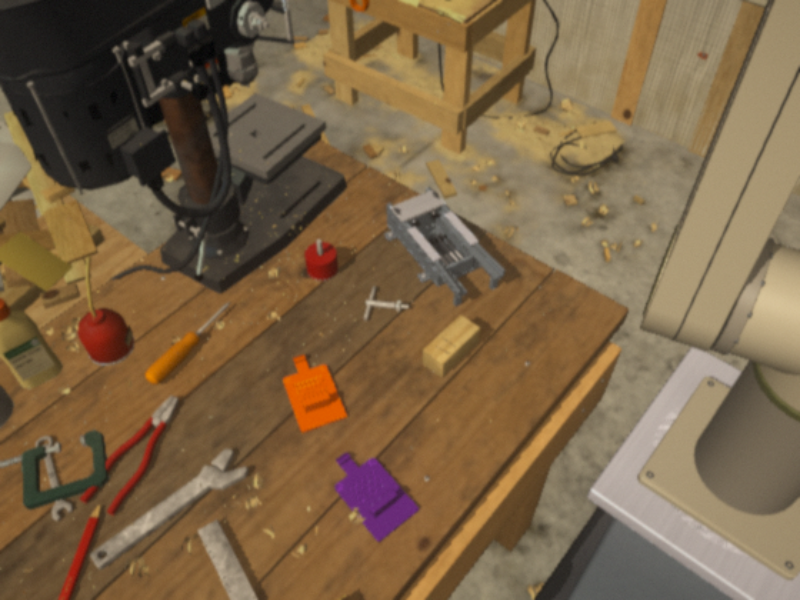

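The top view (800x600) shows the cover at about (300,285) with its tab toward the upper right at (320,255). The case runs from (487,330) at the entry to (523,215) at the catch plate. The purple look-alike is at (262,390), and the bystanders are the key (412,268), saw (413,190) and offcut (412,350).

Run:
```python
from h import *
for n in ['top','scene']:
    d=load(n);P=cloud(d);im=d['img'].astype(int)
    hsv=cv2.cvtColor(d['img'],cv2.COLOR_RGB2HSV)
    m=(hsv[...,0]<14)&(hsv[...,1]>190)&(hsv[...,2]>120)&(d['depth']>0)
    k,l,st,c=cv2.connectedComponentsWithStats(m.astype(np.uint8))
    for i in range(1,k):
        if st[i,4]>150:
            q=P[l==i]; print(n,'orange',c[i],st[i,4],np.median(q,0).round(4),q[:,2].max().round(4))
    # case
    if n=='top':
        sel=(P[...,2]>.02)&(P[...,2]<.075)&(d['depth']>0);u=np.arange(560)[None]
        sel&=(u>315)&(u<392);sel[:130]=0;sel[245:]=0
        k,l,st,c=cv2.connectedComponentsWithStats(sel.astype(np.uint8))
        for i in range(1,k):
            if st[i,4]>100:
                q=P[l==i];r=cv2.minAreaRect(q[:,:2].astype(np.float32)*1000);print('case',c[i],st[i],r,cv2.boxPoints(r))
        big=cv2.resize(d['img'][120:250,180:400,::-1],None,fx=3.6,fy=3.6,interpolation=cv2.INTER_CUBIC);cv2.imwrite('pics/crop1.png',big)
```

```text
top orange [287.7106383  133.39148936] 235 [0.7051 0.1059 0.0404] 0.047
top orange [ 56.74641148 179.95215311] 209 [0.5932 0.6737 0.0088] 0.0143
top orange [210.32635253 200.5113438 ] 1146 [0.5431 0.2943 0.006 ] 0.03
case [355.5227704 182.4516129] [ 320  138   67  103 2108] ((571.9111938476562, -56.122032165527344), (92.12010192871094, 235.9136962890625), 69.83718872070312) [[ 445.3067    -58.70096 ]
 [ 666.7629   -140.0178  ]
 [ 698.5157    -53.543106]
 [ 477.0595     27.773743]]
scene orange [221.84981685 181.95238095] 273 [0.7069 0.1145 0.0391] 0.0453
scene orange [ 64.95833333 232.85185185] 432 [0.8435 0.4514 0.0648] 0.0832
scene orange [219.26732673 277.23833098] 1414 [0.5369 0.2971 0.0051] 0.0278
scene orange [ 95.63636364 327.72248804] 209 [0.6394 0.536  0.0108] 0.0155
scene orange [ 54.10174419 391.        ] 344 [0.6009 0.6644 0.0076] 0.0128
```

View pics/crop1.png

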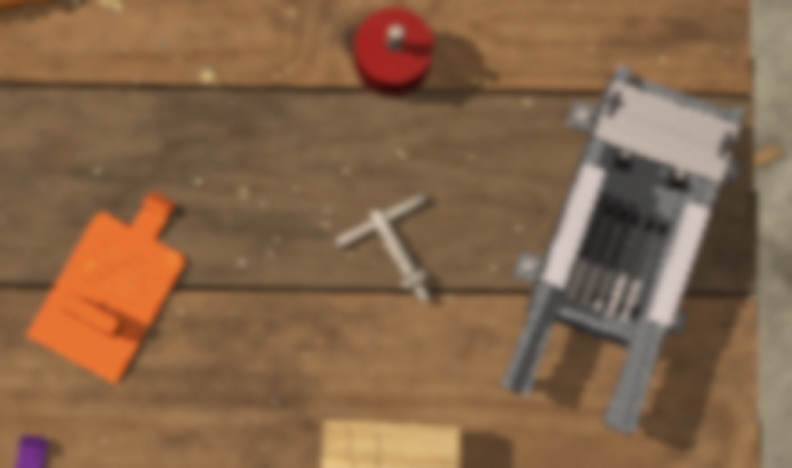

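```bash
cat > fit.py <<'E'
from h import *
from scipy.optimize import minimize
def box(x0,x1,y0,y1,z0,z1): return np.array([[x,y,z] for x in(x0,x1) for y in(y0,y1) for z in(z0,z1)])
PARTS=[box(-55,45,-35,35,0,5),box(45,75,-9,9,0,5),box(-28,-16,-20,20,5,25)]
def omask(d):
    h=cv2.cvtColor(d['img'],cv2.COLOR_RGB2HSV)
    m=((h[...,0]<16)&(h[...,1]>170)&(h[...,2]>90)).astype(np.uint8)
    return m
def render(p,d,z=0,S=4):
    x,y,a=p;c,s=np.cos(a),np.sin(a);m=np.zeros((420*S,560*S),np.uint8)
    for b in PARTS:
        w=(b/1000)@np.array([[c,-s,0],[s,c,0],[0,0,1]]).T+[x,y,z]
        q=cv2.projectPoints(w,d['rvec'],d['tvec'],d['K'],None)[0][:,0]
        cv2.fillConvexPoly(m,cv2.convexHull(((q+.5)*S).round().astype(np.int32)),1)
    return cv2.resize(m.astype(np.float32),(560,420),interpolation=cv2.INTER_AREA)
E
python3 - <<'E'
from fit import *
D={n:load(n) for n in['top','scene']};seed={'top':(200,210),'scene':(277,219)};M={}
for n,d in D.items():
    k,l=cv2.connectedComponents(omask(d));M[n]=(l==l[seed[n]]).astype(float);print(n,M[n].sum())
for names in (['top'],['scene'],['top','scene']):
    f=lambda p:sum(np.abs(render((p[0]/1e3,p[1]/1e3,p[2]/100),D[n])-M[n]).sum() for n in names)
    best=min((minimize(f,[543,294,a],method='Nelder-Mead',options=dict(initial_simplex=np.array([[543,294,a],[558,294,a],[543,309,a],[543,294,a+20]]),xatol=.05,fatol=.1)) for a in(-60,-20,20)),key=lambda r:r.fun)
    print(names,best.x,best.fun)
for n,d in D.items():
    P=cloud(d)
    q=P[(np.abs(P[...,0]-.572)<.16)&(np.abs(P[...,1]+.056)<.13)&(P[...,2]>.044)&(P[...,2]<.065)&(d['depth']>0)]
    r=cv2.minAreaRect(q[:,:2].astype(np.float32)*1000);print(n,len(q),r)
    for z0,z1 in((.045,.0515),(.0515,.0548),(.0548,.06)):
        print(z0,((q[:,2]>z0)&(q[:,2]<z1)).sum())
    c,s=np.cos(-.352),np.sin(-.352);L=(q[:,:2]-[.5747,-.0571])@np.array([[c,-s],[s,c]])
    h=L*1000;print('x',np.percentile(h[:,0],[0,1,99,100]).round(1),'y',np.percentile(h[:,1],[0,1,99,100]).round(1))
    for a in range(-120,120,20):
        t=h[(h[:,0]>=a)&(h[:,0]<a+20)]; 
        if len(t):print(a,np.percentile(t[:,1],[1,99]).round(1),end=' ')
    print()
E
```

```text
top 1264.0
scene 1573.0
['top'] [545.27206338 296.05955877 -49.03793907] 49.625
['scene'] [545.79082925 293.23696219 -49.51150938] 97.6875
['top', 'scene'] [545.64803674 294.84383454 -48.71107651] 170.4375
top 1399 ((538.8470458984375, -41.29014587402344), (109.24443054199219, 309.797119140625), 65.41847229003906)
0.045 331
0.0515 473
0.0548 542
x [-190.5 -117.8  109.1  112.8] y [-46.1 -44.5  45.7  68.6]
-120 [-45.9  46. ] -100 [-45.3  44.9] -80 [-43.5  44.1] -60 [-43.6  44.8] -40 [-44.4  45.2] -20 [-44.2  44.9] 0 [-44.1  45.3] 20 [-43.2  45.3] 40 [-44.4  45.5] 60 [-43.5  45.3] 80 [-42.7  45.7] 100 [-43.7  45.8] 
scene 1179 ((572.9210205078125, -54.65251922607422), (93.63031005859375, 241.1506805419922), 70.21175384521484)
0.045 382
0.0515 350
0.0548 388
x [-123.4 -117.   110.5  117.8] y [-45.9 -44.   47.3  49.1]
-120 [-45.9  47.5] -100 [-44.4  46.4] -80 [-43.9  45.6] -60 [-44.   45.3] -40 [-43.5  47.1] -20 [-43.2  46.4] 0 [-43.6  47.3] 20 [-43.5  47.2] 40 [-43.   47.4] 60 [-41.6  47.3] 80 [-40.9  47.6] 100 [-42.6  47. ]
```

{"fn": "apply_moves", "kwargs": {"motion": [[-1,0.6,1,0,0.2],[-1,0.6,1,0,0.2],[-1,0.6,1,0,0.2],[-1,0.6,1,0,0.2],[-1,0.6,1,0,0.2],[-1,0.6,1,0,0.2],[-1,0.6,1,0,0.2],[-1,0.6,1,0,0.2]], "grip_force": 30}}

```text
time_s: 0.9
ee_pos: [0.2877, -0.4075, 0.2308]
tool_rot: [[0.844, 0.536, -0.0], [0.536, -0.844, 0.001], [0.0, -0.001, -1.0]]
ft_force: [0.2, -0.6, 0.5]
grip_width: 1.005
grasp_force: 0.0
```

{"fn": "apply_moves", "kwargs": {"motion": [[-1,0.6,1,0,0.2],[-1,0.6,1,0,0.2],[-1,0.6,1,0,0.2],[-1,0.6,1,0,0.2],[-1,0.6,1,0,0.2],[-1,0.6,1,0,0.2],[-1,0.6,1,0,0.2],[-1,0.6,1,0,0.2]]}}

```text
time_s: 1.7
ee_pos: [0.3837, -0.2476, 0.2309]
tool_rot: [[0.692, 0.722, -0.0], [0.722, -0.692, 0.0], [-0.0, -0.001, -1.0]]
ft_force: [0.2, 1.1, 0.1]
grip_width: 0.997
grasp_force: 0.0
```

{"fn": "apply_moves", "kwargs": {"motion": [[-1,0.6,1,0,0.2],[-1,0.6,1,0,0.2],[-1,0.6,1,0,0.2],[-1,0.6,1,0,0.2],[-1,0.6,1,0,0.2],[-1,0.6,1,0,0.2],[-1,0.6,1,0,0.2],[-1,0.6,1,0,0.2]]}}

```text
time_s: 2.5
ee_pos: [0.4796, -0.0876, 0.2308]
tool_rot: [[0.501, 0.865, -0.001], [0.865, -0.501, 0.0], [-0.0, -0.001, -1.0]]
ft_force: [0.5, -1.2, -0.5]
grip_width: 1.002
grasp_force: 0.0
```

{"fn": "apply_moves", "kwargs": {"motion": [[-1,0.12,1,-0.2,0.03],[-1,0.12,1,-0.2,0.03],[-1,0.12,1,-0.2,0.03],[-1,0.12,1,-0.2,0.03],[-1,0.12,1,-0.2,0.03],[-1,0.12,1,-0.2,0.03],[-1,0.12,1,-0.2,0.03],[-1,0.12,1,-0.2,0.03]]}}

```text
time_s: 3.3
ee_pos: [0.4984, 0.0722, 0.1987]
tool_rot: [[0.47, 0.882, -0.001], [0.882, -0.47, -0.0], [-0.0, -0.001, -1.0]]
ft_force: [0.2, 0.1, 0.2]
grip_width: 0.999
grasp_force: 0.0
```

{"fn": "apply_moves", "kwargs": {"motion": [[-0.5,0.12,1,-0.2,0],[-0.5,0.12,1,-0.2,0],[-0.5,0.12,1,-0.2,0],[-0.5,0.12,1,-0.2,0],[-0.3,0.12,1,-0.2,0],[-0.3,0.12,1,-0.2,0],[-0.3,0.12,1,-0.2,0],[-0.3,0.12,1,-0.2,0]]}}

```text
time_s: 4.1
ee_pos: [0.5176, 0.2321, 0.1666]
tool_rot: [[0.471, 0.882, -0.001], [0.882, -0.471, -0.0], [-0.001, -0.001, -1.0]]
ft_force: [-0.4, 0.4, 0.3]
grip_width: 0.654
grasp_force: 0.0
```

{"fn": "apply_moves", "kwargs": {"motion": [[-0.3,0.11,0.91,-1,0],[-0.3,0.11,0.91,-1,0],[-0.3,0.11,0.91,-1,0],[-0.3,0.11,0.91,-1,0],[-0.3,0,0,-0.5,0],[-0.3,0,0,0,0]]}}

```text
time_s: 4.7
ee_pos: [0.5249, 0.3034, 0.0747]
tool_rot: [[0.47, 0.883, -0.004], [0.883, -0.47, -0.002], [-0.004, -0.003, -1.0]]
ft_force: [-0.5, -0.9, 0.7]
grip_width: 0.65
grasp_force: 0.0
```

Run:
```python
from h import *
d=cap('wrist');cv2.imwrite('pics/w1.png',d['img'][:,:,::-1]);print(d['K'],bot.read_state()['ee_pos'])
c,s=np.cos(-.49),np.sin(-.49);R=cv2.Rodrigues(d['rvec'])[0]
for p in [(-16,20,25),(-16,-20,25),(-28,20,25),(-28,-20,25),(45,9,5),(45,-9,5),(75,0,5),(-55,35,5),(-55,-35,5)]:
    w=np.array([.5456+(c*p[0]-s*p[1])/1e3,.2948+(s*p[0]+c*p[1])/1e3,p[2]/1e3]);v=R@w+d['tvec'].ravel()
    r=np.hypot(v[0],v[1]);t=np.arctan2(r,v[2]);print(p,(d['K'][0,2]+d['K'][0,0]*t*v[0]/r).round(1),(d['K'][1,2]+d['K'][1,1]*t*v[1]/r).round(1))
```

```text
[[325.1922621    0.         281.00616483]
 [  0.         325.1922621  210.40211789]
 [  0.           0.           1.        ]] [0.5258181  0.30337403 0.07622003]
(-16, 20, 25) 290.6 203.7
(-16, -20, 25) 289.9 261.0
(-28, 20, 25) 271.2 203.6
(-28, -20, 25) 271.8 261.0
(45, 9, 5) 375.6 210.0
(45, -9, 5) 373.1 233.4
(75, 0, 5) 412.5 221.6
(-55, 35, 5) 231.7 173.2
(-55, -35, 5) 236.6 265.7
```

View pics/w1.png

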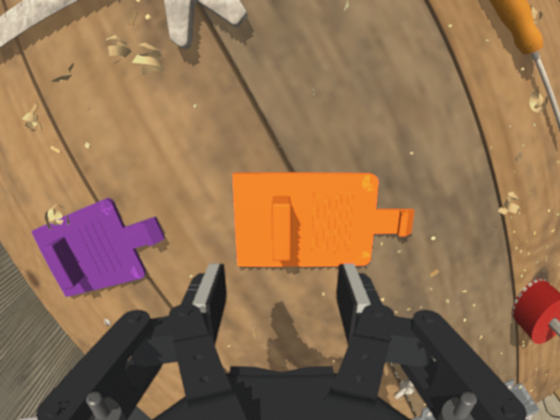

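The wrist view shows the rib at px (272-291, 197-261) and the tab at (374-413, 209-236). Both fit the predicted pose to within about 2 mm, so I'll descend and grip.

{"fn": "apply_moves", "kwargs": {"motion": [[-0.3,0,0.05,-0.85,0],[-0.3,0,0,-0.85,0],[-0.3,0,0,-0.85,0],[-0.3,0,0,-0.8,0],[0,0,0,0,0],[1,0,0,0,0],[1,0,0,0,0],[1,0,0,0,0]], "grip_force": 40}}

```text
time_s: 5.55
ee_pos: [0.5275, 0.3056, 0.0114]
tool_rot: [[0.471, 0.882, 0.002], [0.882, -0.471, 0.001], [0.001, 0.001, -1.0]]
ft_force: [0.4, 0.7, -0.7]
grip_width: 0.126
grasp_force: 40.9
```

{"fn": "apply_moves", "kwargs": {"motion": [[1,0,0,0,0],[1,0,0,0,0]]}}

```text
time_s: 5.75
ee_pos: [0.5274, 0.3056, 0.0113]
tool_rot: [[0.471, 0.882, 0.002], [0.882, -0.471, 0.001], [0.001, 0.001, -1.0]]
ft_force: [-0.2, -0.5, 3.6]
grip_width: 0.125
grasp_force: 41.4
```

{"fn": "apply_moves", "kwargs": {"motion": [[1,0,0,0.5,0],[1,0,0,0.8,0],[1,0,0,1,0],[1,0,0,1,0],[1,0,0,1,0],[1,0,-0.4,0.3,0],[1,-0.2,-0.8,0,0.06],[1,-0.2,-0.8,0,0.06]]}}

```text
time_s: 6.55
ee_pos: [0.5187, 0.2645, 0.1029]
tool_rot: [[0.454, 0.891, 0.001], [0.891, -0.454, 0.0], [0.0, 0.001, -1.0]]
ft_force: [-1.0, -0.7, -1.4]
grip_width: 0.126
grasp_force: 40.9
```

{"fn": "apply_moves", "kwargs": {"motion": [[1,-0.2,-1,0,0.06],[1,-0.2,-1,0,0.06],[1,-0.2,-1,0,0.06],[1,-0.2,-1,0,0.06],[1,-0.2,-1,0,0.06],[1,-0.2,-1,0,0.06],[1,-0.2,-1,0,0.06],[1,-0.2,-1,0,0.06]]}}

```text
time_s: 7.35
ee_pos: [0.4861, 0.1039, 0.1023]
tool_rot: [[0.389, 0.921, -0.0], [0.921, -0.389, -0.0], [-0.0, -0.0, -1.0]]
ft_force: [1.9, 0.3, -0.5]
grip_width: 0.127
grasp_force: 40.9
```

{"fn": "apply_moves", "kwargs": {"motion": [[1,-0.2,-1,0,0.06],[1,-0.2,-1,0,0.06],[1,-0.2,-1,0,0.06],[1,-0.2,-1,0,0.06],[1,-0.2,-1,0,0.06],[1,-0.2,-1,0,0.06],[1,0,0,0,0],[1,0,0,0,0]]}}

```text
time_s: 8.15
ee_pos: [0.4624, -0.0151, 0.1023]
tool_rot: [[0.341, 0.94, 0.0], [0.94, -0.341, 0.0], [0.0, -0.0, -1.0]]
ft_force: [-0.1, 0.0, -1.2]
grip_width: 0.125
grasp_force: 40.9
```

Run:
```python
from h import *
s=bot.read_state();print(s['ee_pos'],np.arctan2(s['tool_rot'][1][1],s['tool_rot'][0][1]),s['ft_force'])
d=cap('wrist');R=cv2.Rodrigues(d['rvec'])[0];t0=d['tvec'].ravel()
im=d['img'][:,:,::-1].copy()
def pr(w):
    v=R@w+t0;r=np.hypot(v[0],v[1]);t=np.arctan2(r,v[2]);return (d['K'][:2,2]+d['K'][0,0]*t*v[:2]/r)
def fr(o,a,p):
    c,s_=np.cos(a),np.sin(a);return np.array([o[0]+(c*p[0]-s_*p[1])/1e3,o[1]+(s_*p[0]+c*p[1])/1e3,o[2]+p[2]/1e3])
o=(.5743,-.0559,0)
for x in(-120,-80,-45):
  for y in(36.5,-36.5,45,-45):
    q=pr(fr(o,-.347,(x,y,50)));cv2.circle(im,tuple(q.round().astype(int)),2,(0,255,0),-1)
for x,y in((40,30),(40,-30),(-45,30),(-45,-30)):
    q=pr(fr(o,-.347,(x,y,52.5)));cv2.circle(im,tuple(q.round().astype(int)),2,(255,0,255),-1)
cv2.imwrite('pics/w2.png',cv2.resize(im,(800,600),interpolation=cv2.INTER_CUBIC))
cap('top');cap('scene')
```

```text
[ 0.46243132 -0.01514597  0.1023341 ] -0.34767352703525956 [-0.11992567  0.01132644 -1.1645168 ]
```

View pics/w2.png

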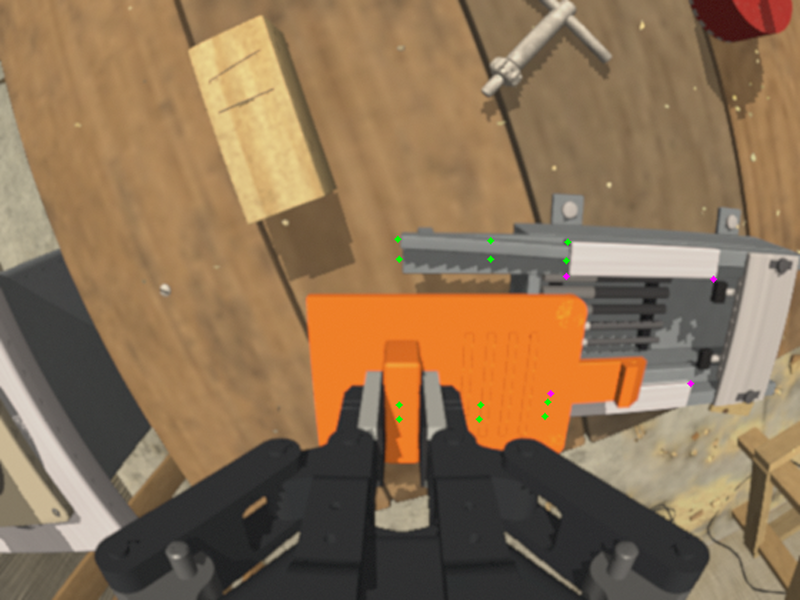

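Run:
```python
from h import *
d=cap('wrist');cv2.imwrite('pics/w3.png',cv2.resize(d['img'][150:320,265:555,::-1],(797,467),interpolation=cv2.INTER_CUBIC))
```

```text
(no output)
```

View pics/w3.png

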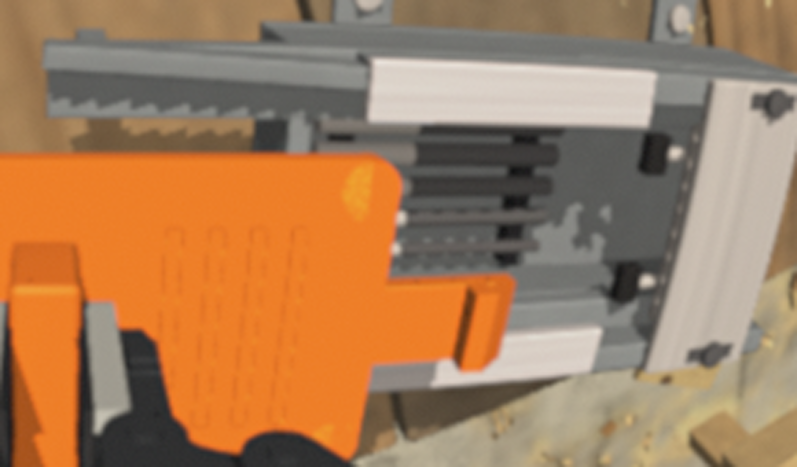

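The enlarged crop shows the lip corners at (371,122), (654,128) and (603,328), the catch plate's near edge from (712,80) to (648,370), the rib end at (12-78, 243-290) and the tab root at (388,282). I'll fit both poses from these points.

```bash
cat > wf.py <<'E'
from h import *
from scipy.optimize import least_squares
def fitw(d,pts,z,p0):
    R=cv2.Rodrigues(d['rvec'])[0];t0=d['tvec'].ravel()
    def f(p):
        c,s=np.cos(p[2]),np.sin(p[2]);out=[]
        for q,px in pts:
            w=np.array([p[0]+(c*q[0]-s*q[1])/1e3,p[1]+(s*q[0]+c*q[1])/1e3,z+q[2]/1e3]);v=R@w+t0
            r=np.hypot(v[0],v[1]);t=np.arctan2(r,v[2]);out+=list(d['K'][:2,2]+d['K'][0,0]*t*v[:2]/r-px)
        return np.array(out)
    r=least_squares(f,p0,x_scale=[.01,.01,.1]);return r.x,r.fun.reshape(-1,2)
E
python3 - <<'E'
from wf import *
d=load('wrist');C=lambda u,v:np.array([265+(u+.5)/2.748-.5,150+(v+.5)/2.748-.5])
case,rc=fitw(d,[((-45,30,52.5),C(371,122)),((40,30,52.5),C(654,128)),((40,-30,52.5),C(603,328)),((-120,39.5,50),C(48,68))],0,[.5743,-.0559,-.347])
cov,ro=fitw(d,[((45,9,5),C(388,282)),((45,-9,5),C(373,368)),((-16,20,5),C(76,243)),((-16,20,25),C(78,290)),((-28,20,25),C(12,290)),((-55,35,5),np.array([214.6,207])),((39,35,5),C(372,154))],.091,[.483,-.022,-.347])
print(case,rc.round(1).tolist());print(cov,ro.round(1).tolist())
c,s=np.cos(case[2]),np.sin(case[2]);R=np.array([[c,s],[-s,c]])
print('cover in case mm',R@(cov[:2]-case[:2])*1e3,'dyaw',cov[2]-case[2])
e=bot.read_state()['ee_pos'];print('tcp in case',R@(e[:2]-case[:2])*1e3)
# plate edge
for y,px in((45,C(712,80)),(-45,C(648,370))):
    b=min(np.arange(30,90,.5),key=lambda x:np.abs(fitw_r:=0) if 0 else np.linalg.norm(fitw(d,[((x,y,57),px)],0,case)[1]) if 0 else 0)
Rm=cv2.Rodrigues(d['rvec'])[0];cam=-Rm.T@d['tvec'].ravel()
for px in(C(712,80),C(648,370),C(680,225)):
    a=(px-d['K'][:2,2])/d['K'][0,0];t=np.linalg.norm(a);v=Rm.T@np.r_[np.sin(t)*a/t,np.cos(t)]
    w=cam+v*(.057-cam[2])/v[2];print('plate edge',R@(w[:2]-case[:2])*1e3)
E
```

```text
[ 0.57637982 -0.05624803 -0.35721981] [[-0.2, -1.0], [-1.0, 0.1], [0.3, 0.4], [0.6, 0.5]]
[ 0.48356466 -0.02280802 -0.33978586] [[-0.1, 1.1], [0.4, -1.5], [0.5, -1.5], [1.3, -0.6], [-1.9, -0.4], [-1.6, 1.5], [1.5, 1.7]]
cover in case mm [-98.64897974  -1.12573373] dyaw 0.017433948942665034
tcp in case [-121.20715482   -0.36702436]
plate edge [55.69662019 45.23743841]
plate edge [ 58.93597194 -42.82549107]
plate edge [55.01995509  3.88955018]
```

{"fn": "apply_moves", "kwargs": {"motion": [[1,0.01,0.04,-0.5,-0.06],[1,0,0,-0.6,0],[1,0,0,-0.5,0],[1,0,0,-0.4,0],[1,0,0,-0.2,0],[1,0,0,0,0]]}}

```text
time_s: 8.95
ee_pos: [0.4622, -0.014, 0.0573]
tool_rot: [[0.348, 0.938, -0.002], [0.938, -0.348, 0.0], [-0.0, -0.002, -1.0]]
ft_force: [-0.5, -0.1, -1.3]
grip_width: 0.129
grasp_force: 40.9
```

{"fn": "apply_moves", "kwargs": {"motion": [[1,0,0,-0.1,0],[1,0,0,-0.1,0],[1,0,0,0,0]]}}

```text
time_s: 9.25
ee_pos: [0.463, -0.0141, 0.0544]
tool_rot: [[0.348, 0.938, 0.0], [0.938, -0.348, -0.0], [0.0, 0.0, -1.0]]
ft_force: [0.1, -0.1, -1.1]
grip_width: 0.128
grasp_force: 40.9
```

{"fn": "apply_moves", "kwargs": {"motion": [[1,0,0,-0.1,0],[1,0,0,0,0]]}}

```text
time_s: 9.45
ee_pos: [0.4628, -0.014, 0.0522]
tool_rot: [[0.348, 0.938, -0.0], [0.938, -0.348, -0.0], [-0.0, -0.0, -1.0]]
ft_force: [-0.2, -0.3, -0.2]
grip_width: 0.127
grasp_force: 40.9
```

{"fn": "apply_moves", "kwargs": {"motion": [[1,0,0,-0.05,0],[1,0,0,0,0]]}}

```text
time_s: 9.65
ee_pos: [0.463, -0.014, 0.0513]
tool_rot: [[0.348, 0.938, 0.0], [0.938, -0.348, -0.0], [0.0, 0.0, -1.0]]
ft_force: [-0.6, 0.3, -1.5]
grip_width: 0.129
grasp_force: 40.9
```

{"fn": "apply_moves", "kwargs": {"motion": [[1,0,0,-0.04,0],[1,0,0,0,0]]}}

```text
time_s: 9.85
ee_pos: [0.4636, -0.0141, 0.0512]
tool_rot: [[0.348, 0.938, 0.001], [0.938, -0.348, -0.0], [0.0, 0.001, -1.0]]
ft_force: [-1.1, -0.0, 5.3]
grip_width: 0.126
grasp_force: 41.6
```

Run:
```python
from h import *
s=bot.read_state();print(s['time_s'],s['ee_pos'],s['ft_force'],s['moment'])
d=cap('wrist');cv2.imwrite('pics/w4.png',cv2.resize(d['img'][130:340,200:555,::-1],(800,473),interpolation=cv2.INTER_CUBIC))
```

```text
9.85 [ 0.46360393 -0.0141195   0.05123374] [-1.05543434 -0.03794828  5.31017943] [0.06628259 0.08597029 0.02140552]
```

View pics/w4.png

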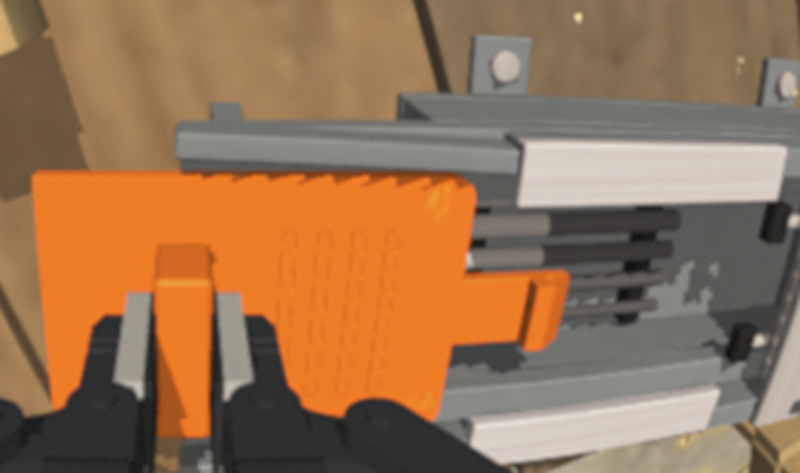

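The cover is resting on the ledges between the guides, with its left edge at crop row 172 just inside the guide and the tab at (565,310). Contact came at the expected height. I'll raise it slightly and slide along the case's +x.

{"fn": "apply_moves", "kwargs": {"motion": [[1,0,0,0.05,0],[1,0.09,-0.035,0,0],[1,0.19,-0.07,0,0],[1,0.19,-0.07,0,0],[1,0.19,-0.07,0,0],[1,0,0,0,0]]}}

```text
time_s: 10.5
ee_pos: [0.4766, -0.0192, 0.0514]
tool_rot: [[0.348, 0.938, 0.0], [0.938, -0.348, -0.0], [-0.0, 0.0, -1.0]]
ft_force: [-0.4, -0.4, -1.3]
grip_width: 0.124
grasp_force: 40.9
```

{"fn": "apply_moves", "kwargs": {"motion": [[1,0.19,-0.07,0,0],[1,0.19,-0.07,0,0],[1,0.19,-0.07,0,0],[1,0,0,0,0]]}}

```text
time_s: 10.9
ee_pos: [0.488, -0.0233, 0.0515]
tool_rot: [[0.348, 0.938, 0.0], [0.938, -0.348, -0.0], [0.0, 0.0, -1.0]]
ft_force: [0.3, -0.2, -1.5]
grip_width: 0.127
grasp_force: 40.9
```

{"fn": "apply_moves", "kwargs": {"motion": [[1,0.19,-0.07,0,0],[1,0.19,-0.07,0,0],[1,0.19,-0.07,0,0],[1,0,0,0,0]]}}

```text
time_s: 11.3
ee_pos: [0.4995, -0.0276, 0.0516]
tool_rot: [[0.348, 0.938, 0.0], [0.938, -0.348, -0.0], [0.0, 0.0, -1.0]]
ft_force: [-0.2, -0.5, -1.5]
grip_width: 0.129
grasp_force: 40.9
```

{"fn": "apply_moves", "kwargs": {"motion": [[1,0.19,-0.07,0,0],[1,0.19,-0.07,0,0],[1,0.19,-0.07,0,0],[1,0,0,0,0]]}}

```text
time_s: 11.7
ee_pos: [0.5109, -0.0318, 0.0516]
tool_rot: [[0.348, 0.938, 0.0], [0.938, -0.348, -0.0], [0.0, 0.0, -1.0]]
ft_force: [-1.0, -0.1, -1.4]
grip_width: 0.13
grasp_force: 40.9
```

{"fn": "apply_moves", "kwargs": {"motion": [[1,0.14,-0.052,0,0],[1,0.14,-0.052,0,0],[1,0.14,-0.052,0,0],[1,0,0,0,0]]}}

```text
time_s: 12.1
ee_pos: [0.5191, -0.0348, 0.0516]
tool_rot: [[0.348, 0.938, 0.0], [0.938, -0.348, -0.0], [0.0, 0.0, -1.0]]
ft_force: [1.0, 0.4, -1.4]
grip_width: 0.127
grasp_force: 40.9
```

{"fn": "apply_moves", "kwargs": {"motion": [[1,0.094,-0.035,0,0],[1,0.094,-0.035,0,0],[1,0.094,-0.035,0,0],[1,0.094,-0.035,0,0],[1,0,0,0,0]]}}

```text
time_s: 12.6
ee_pos: [0.5265, -0.0376, 0.0516]
tool_rot: [[0.348, 0.938, 0.0], [0.938, -0.348, -0.0], [0.0, 0.0, -1.0]]
ft_force: [0.2, 0.3, -1.0]
grip_width: 0.125
grasp_force: 40.9
```

{"fn": "apply_moves", "kwargs": {"motion": [[1,0.094,-0.035,0,0],[1,0.094,-0.035,0,0],[1,0.094,-0.035,0,0],[1,0,0,0,0]]}}

```text
time_s: 13.0
ee_pos: [0.5322, -0.0397, 0.0516]
tool_rot: [[0.348, 0.938, 0.0], [0.938, -0.348, -0.0], [0.0, 0.0, -1.0]]
ft_force: [-0.3, -0.1, -0.8]
grip_width: 0.13
grasp_force: 40.9
```

{"fn": "apply_moves", "kwargs": {"motion": [[1,0.094,-0.035,0,0],[1,0.094,-0.035,0,0],[1,0,0,0,0]]}}

```text
time_s: 13.3
ee_pos: [0.5359, -0.0411, 0.0515]
tool_rot: [[0.348, 0.938, 0.0], [0.938, -0.348, -0.0], [0.0, 0.0, -1.0]]
ft_force: [-0.7, 0.3, -2.2]
grip_width: 0.131
grasp_force: 40.9
```

{"fn": "apply_moves", "kwargs": {"motion": [[1,0.094,-0.035,0,0],[1,0.094,-0.035,0,0],[1,0,0,0,0]]}}

```text
time_s: 13.6
ee_pos: [0.5396, -0.0425, 0.0515]
tool_rot: [[0.348, 0.938, 0.0], [0.938, -0.348, -0.0], [0.0, 0.0, -1.0]]
ft_force: [0.3, -0.0, -1.1]
grip_width: 0.129
grasp_force: 40.9
```

{"fn": "apply_moves", "kwargs": {"motion": [[1,0.094,-0.035,0,0],[1,0,0,0,0]]}}

```text
time_s: 13.8
ee_pos: [0.5415, -0.0431, 0.0515]
tool_rot: [[0.348, 0.938, 0.0], [0.938, -0.348, -0.0], [-0.0, 0.0, -1.0]]
ft_force: [-0.4, 1.1, -0.7]
grip_width: 0.129
grasp_force: 40.9
```

{"fn": "apply_moves", "kwargs": {"motion": [[1,0.094,-0.035,0,0],[1,0,0,0,0]]}}

```text
time_s: 14.0
ee_pos: [0.5434, -0.0438, 0.0516]
tool_rot: [[0.348, 0.938, 0.0], [0.938, -0.348, -0.0], [0.0, 0.0, -1.0]]
ft_force: [-0.4, -0.0, -1.2]
grip_width: 0.122
grasp_force: 40.9
```

{"fn": "apply_moves", "kwargs": {"motion": [[1,0.094,-0.035,0,0],[1,0,0,0,0]]}}

```text
time_s: 14.2
ee_pos: [0.545, -0.0444, 0.0515]
tool_rot: [[0.348, 0.938, -0.0], [0.938, -0.348, 0.0], [0.0, -0.0, -1.0]]
ft_force: [-0.7, 0.2, -0.1]
grip_width: 0.126
grasp_force: 41.0
```

{"fn": "apply_moves", "kwargs": {"motion": [[1,0.094,-0.035,0,0],[1,0,0,0,0]]}}

```text
time_s: 14.4
ee_pos: [0.5466, -0.045, 0.0514]
tool_rot: [[0.348, 0.938, -0.001], [0.938, -0.348, 0.0], [-0.0, -0.001, -1.0]]
ft_force: [-3.6, 1.5, 1.4]
grip_width: 0.13
grasp_force: 41.2
```

{"fn": "apply_moves", "kwargs": {"motion": [[1,0.094,-0.035,0,0],[1,0,0,0,0]]}}

```text
time_s: 14.6
ee_pos: [0.5486, -0.0458, 0.0514]
tool_rot: [[0.348, 0.938, -0.001], [0.938, -0.348, 0.0], [-0.0, -0.001, -1.0]]
ft_force: [-3.8, 1.1, 1.5]
grip_width: 0.128
grasp_force: 41.2
```

{"fn": "apply_moves", "kwargs": {"motion": [[1,0.094,-0.035,0,0],[1,0,0,0,0]]}}

```text
time_s: 14.8
ee_pos: [0.551, -0.0467, 0.0516]
tool_rot: [[0.348, 0.938, 0.001], [0.938, -0.348, -0.0], [0.0, 0.001, -1.0]]
ft_force: [-1.3, 0.2, 0.1]
grip_width: 0.131
grasp_force: 41.0
```

{"fn": "apply_moves", "kwargs": {"motion": [[1,0.094,-0.035,0,0],[1,0,0,0,0]]}}

```text
time_s: 15.0
ee_pos: [0.5528, -0.0474, 0.0515]
tool_rot: [[0.348, 0.938, 0.0], [0.938, -0.348, -0.0], [0.0, 0.0, -1.0]]
ft_force: [-1.8, 2.0, -0.1]
grip_width: 0.128
grasp_force: 41.0
```

{"fn": "apply_moves", "kwargs": {"motion": [[1,0.094,-0.035,0,0],[1,0,0,0,0]]}}

```text
time_s: 15.2
ee_pos: [0.5549, -0.0482, 0.0516]
tool_rot: [[0.348, 0.938, 0.001], [0.938, -0.348, -0.0], [0.0, 0.001, -1.0]]
ft_force: [0.0, 1.2, -0.4]
grip_width: 0.124
grasp_force: 41.0
```

{"fn": "apply_moves", "kwargs": {"motion": [[1,0.047,-0.0175,0,0],[1,0,0,0,0]]}}

```text
time_s: 15.4
ee_pos: [0.5556, -0.0484, 0.0516]
tool_rot: [[0.348, 0.938, 0.0], [0.938, -0.348, -0.0], [-0.0, 0.0, -1.0]]
ft_force: [-0.6, -0.4, -0.2]
grip_width: 0.128
grasp_force: 41.0
```

{"fn": "apply_moves", "kwargs": {"motion": [[1,0.047,-0.0175,0,0],[1,0,0,0,0]]}}

```text
time_s: 15.6
ee_pos: [0.5564, -0.0487, 0.0515]
tool_rot: [[0.348, 0.938, 0.0], [0.938, -0.348, -0.0], [0.0, 0.0, -1.0]]
ft_force: [-1.8, -0.6, -0.5]
grip_width: 0.131
grasp_force: 41.0
```

{"fn": "apply_moves", "kwargs": {"motion": [[1,0.035,-0.013,0,0],[1,0,0,0,0]]}}

```text
time_s: 15.8
ee_pos: [0.5571, -0.0489, 0.0515]
tool_rot: [[0.348, 0.938, 0.0], [0.938, -0.348, -0.0], [0.0, 0.0, -1.0]]
ft_force: [-2.4, 0.5, 0.7]
grip_width: 0.125
grasp_force: 41.1
```

{"fn": "apply_moves", "kwargs": {"motion": [[1,0.035,-0.013,0,0],[1,0,0,0,0]]}}

```text
time_s: 16.0
ee_pos: [0.5575, -0.0491, 0.0514]
tool_rot: [[0.348, 0.938, -0.0], [0.938, -0.348, 0.0], [-0.0, -0.0, -1.0]]
ft_force: [-3.5, 0.6, 1.4]
grip_width: 0.128
grasp_force: 41.2
```

{"fn": "apply_moves", "kwargs": {"motion": [[1,0.035,-0.013,0,0],[1,0,0,0,0]]}}

```text
time_s: 16.2
ee_pos: [0.558, -0.0493, 0.0514]
tool_rot: [[0.348, 0.938, -0.001], [0.938, -0.348, 0.0], [-0.0, -0.001, -1.0]]
ft_force: [-5.1, 1.1, 2.5]
grip_width: 0.131
grasp_force: 41.3
```

Run:
```python
from h import *
s=bot.read_state();print(s['ee_pos'],s['ft_force'])
d=cap('wrist');cv2.imwrite('pics/w5.png',cv2.resize(d['img'][130:340,200:555,::-1],(800,473),interpolation=cv2.INTER_CUBIC))
```

```text
[ 0.55802448 -0.04934323  0.05137676] [-5.11004524  1.10850682  2.51937741]
```

View pics/w5.png

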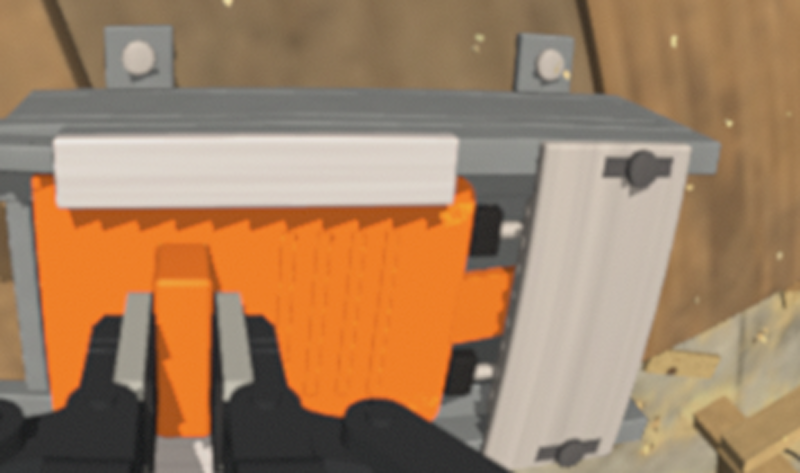

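The bumpers (at crop (487,230) and (460,370)) are now touching the leading edge, and the tab is under the plate. The force is rising at about 2 N/mm, so I'll continue in fine steps.

{"fn": "apply_moves", "kwargs": {"motion": [[1,0.03,-0.011,0,0],[1,0,0,0,0]]}}

```text
time_s: 16.45
ee_pos: [0.5594, -0.0499, 0.0516]
tool_rot: [[0.347, 0.938, 0.001], [0.938, -0.347, -0.0], [-0.0, 0.001, -1.0]]
ft_force: [-4.3, 1.3, -0.2]
grip_width: 0.125
grasp_force: 41.0
```

{"fn": "apply_moves", "kwargs": {"motion": [[1,0.03,-0.011,0,0],[1,0,0,0,0]]}}

```text
time_s: 16.65
ee_pos: [0.5594, -0.0498, 0.0513]
tool_rot: [[0.348, 0.938, -0.001], [0.938, -0.348, 0.0], [-0.0, -0.001, -1.0]]
ft_force: [-3.6, 0.4, 0.8]
grip_width: 0.13
grasp_force: 41.1
```

{"fn": "apply_moves", "kwargs": {"motion": [[1,-0.05,0.0185,0,0],[1,0,0,0,0]]}}

```text
time_s: 16.85
ee_pos: [0.5593, -0.0498, 0.0517]
tool_rot: [[0.348, 0.938, 0.002], [0.938, -0.348, -0.001], [0.0, 0.002, -1.0]]
ft_force: [2.5, -1.5, -2.8]
grip_width: 0.13
grasp_force: 40.7
```

{"fn": "apply_moves", "kwargs": {"motion": [[1,-0.05,0.0185,0,0],[1,0,0,0,0]]}}

```text
time_s: 17.05
ee_pos: [0.5592, -0.0497, 0.0523]
tool_rot: [[0.348, 0.938, 0.004], [0.938, -0.348, -0.001], [0.0, 0.004, -1.0]]
ft_force: [5.5, -2.2, -4.2]
grip_width: 0.126
grasp_force: 40.7
```

Latched: pulling back 2 mm leaves the cover in place and the force reverses. I'll relax the pull, let go and lift straight up.

{"fn": "apply_moves", "kwargs": {"motion": [[1,0.06,-0.022,0,0],[1,0,0,0,0],[0.4,0,0,0,0],[0.4,0,0,0,0],[0.3,0,0,0,0],[0.3,0,0,0,0]]}}

```text
time_s: 17.65
ee_pos: [0.5587, -0.0495, 0.0515]
tool_rot: [[0.348, 0.938, -0.0], [0.938, -0.348, 0.0], [0.0, -0.0, -1.0]]
ft_force: [-0.2, 0.5, -0.2]
grip_width: 0.349
grasp_force: 0.0
```

{"fn": "apply_moves", "kwargs": {"motion": [[0.3,0,0,0.2,0],[0.3,0,0,0.5,0],[0.3,0,0,0.8,0],[0.3,0,0,1,0],[0.3,0,0,1,0],[0.3,0,0,1,0],[0.3,0,0,1,0],[0.3,0,0,0,0]]}}

```text
time_s: 18.45
ee_pos: [0.5614, -0.05, 0.1669]
tool_rot: [[0.348, 0.938, 0.008], [0.938, -0.348, -0.001], [0.001, 0.008, -1.0]]
ft_force: [0.4, 0.2, -0.3]
grip_width: 0.35
grasp_force: 0.0
```

Run:
```python
from h import *
s=bot.read_state();print(s['time_s'],s['ee_pos'],s['ft_force'])
d=cap('wrist');cv2.imwrite('pics/w6.png',cv2.resize(d['img'][:,:,::-1],(800,600),interpolation=cv2.INTER_CUBIC))
```

```text
18.45 [ 0.56141274 -0.05002342  0.16692058] [ 0.37632541  0.24403508 -0.29948674]
```

View pics/w6.png

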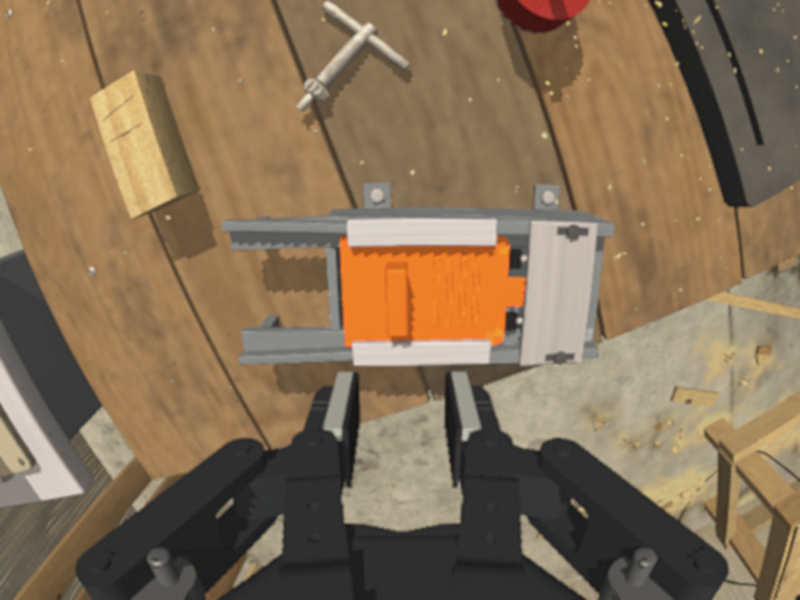

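After release the cover (340-508, 240-345) stays home under the lips, with its edge against the bumpers at (515,260) and (515,320) and the tab under the plate. The bystanders haven't moved.

```bash
python3 -c "
from bench import bot
print(bot.sign_off())"
```

```text
the job is handed in; nothing more can be done
None
```

The orange cover is latched home in the case: it held against a gentle pull-back of about 6 N, the push stayed under about 6 N, and it stayed put after I let go; the job was handed in at about 18.5 s with the chuck key, hole saw and offcut untouched.

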